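# Set up the bench rack with dropper reagents from the refrigerator tray

## Task

The day's reagents have come out of the refrigerator: move the row of four colour-capped dropper bottles from the grey tray to the bench rack, so that the row follows the rack's labels, each bottle standing upright on the floor of the well whose label and pad have the colour of its cap. Keep the bottles upright and set them down gently instead of dropping them in; leave the black-capped bottle where it is in its cell of the tray.

Things in the scene. Friction and masses are not known exactly. Their poses are not given: they have to be found in the camera images.
- bottle_blue: blue-capped dropper bottle, about 45 g: white straight cylinder 30 mm in diameter up to 54 mm, blue band; blue screw cap 21 mm wide from 59 to 73 mm, nozzle tip to 86 mm. Origin: centre of underside, z up. Stands in a random cell of the fixed grey tray: 5 cells in a row, 56.4 mm apart, 52 mm square inside, rim 24 mm and floor 4 mm above the table; row turned up to 0.2 rad from left-right.
- bottle_yellow: yellow-capped dropper bottle, about 45 g: white straight cylinder 30 mm in diameter up to 54 mm, yellow band; yellow screw cap 21 mm wide from 59 to 73 mm, nozzle tip to 86 mm. Origin: centre of underside, z up. Stands in a random cell of the fixed grey tray: 5 cells in a row, 56.4 mm apart, 52 mm square inside, rim 24 mm and floor 4 mm above the table; row turned up to 0.2 rad from left-right.
- bottle_green: green-capped dropper bottle, about 45 g: white straight cylinder 30 mm in diameter up to 54 mm, green band; green screw cap 21 mm wide from 59 to 73 mm, nozzle tip to 86 mm. Origin: centre of underside, z up. Stands in a random cell of the fixed grey tray: 5 cells in a row, 56.4 mm apart, 52 mm square inside, rim 24 mm and floor 4 mm above the table; row turned up to 0.2 rad from left-right.
- bottle_red: red-capped dropper bottle, about 45 g: white straight cylinder 30 mm in diameter up to 54 mm, red band; red screw cap 21 mm wide from 59 to 73 mm, nozzle tip to 86 mm. Origin: centre of underside, z up. Stands in a random cell of the fixed grey tray: 5 cells in a row, 56.4 mm apart, 52 mm square inside, rim 24 mm and floor 4 mm above the table; row turned up to 0.2 rad from left-right.
- bottle_black: black-capped dropper bottle, about 45 g: white straight cylinder 30 mm in diameter up to 54 mm, black band; black screw cap 21 mm wide from 59 to 73 mm, nozzle tip to 86 mm. Origin: centre of underside, z up. It stays where it is, in one of the five cells of the grey tray, among the other bottles.
- well_blue: blue well: fixed white square cup, 56 mm outside, 50 mm inside, blue floor pad, blue sloping label on its -x side below the rim. Origin: centre of underside, z up, x away from the label, y along the row. Inner floor 3 mm, rim 22 mm above the origin. Four wells in random order, 62 mm apart, on a fixed base 6 mm thick; row turned up to 0.2 rad; nearer the robot than the tray or beyond it.
- well_yellow: yellow well: fixed white square cup, 56 mm outside, 50 mm inside, yellow floor pad, yellow sloping label on its -x side below the rim. Origin: centre of underside, z up, x away from the label, y along the row. Inner floor 3 mm, rim 22 mm above the origin. Four wells in random order, 62 mm apart, on a fixed base 6 mm thick; row turned up to 0.2 rad; nearer the robot than the tray or beyond it.
- well_green: green well: fixed white square cup, 56 mm outside, 50 mm inside, green floor pad, green sloping label on its -x side below the rim. Origin: centre of underside, z up, x away from the label, y along the row. Inner floor 3 mm, rim 22 mm above the origin. Four wells in random order, 62 mm apart, on a fixed base 6 mm thick; row turned up to 0.2 rad; nearer the robot than the tray or beyond it.
- well_red: red well: fixed white square cup, 56 mm outside, 50 mm inside, red floor pad, red sloping label on its -x side below the rim. Origin: centre of underside, z up, x away from the label, y along the row. Inner floor 3 mm, rim 22 mm above the origin. Four wells in random order, 62 mm apart, on a fixed base 6 mm thick; row turned up to 0.2 rad; nearer the robot than the tray or beyond it.
Things that resemble listed ones, but are neither listed nor needed, are in the scene too. What is shaped like the bottle_green but pink is not meant.

How it is judged:
By the outcome, as a careful person would: the job done as asked, in the order asked, and still so for the second after the job is handed in, with the robot touching nothing.
It also fails if it takes over 88 s, if anything falls off the work surface, if the arm or the gripper's body presses on something with over 40 N, if the wrist force passes 120 N, or if a joint passes its speed limit or range.

## Robot

A 6-joint arm with a two-finger parallel gripper is mounted at the origin on the work surface. World frame = base frame: x ahead of the robot, y to its left, z up, the work surface at z = 0. Lengths are in m, angles in rad, forces in N, time in s.
With the tool pointing down it reaches from about 0.3 to 0.775 m from the base axis. Payload 14.6 kg.
Tool frame: the origin (TCP) lies on the centre line of the jaws, within the pads' length; the fingertips stand 19 mm ahead of it and the grasp point (between the pads) is the TCP (ctrl.tip_reach is the distance from the TCP to the fingertips, in m); x points along the fingers, y is the direction in which the jaws open and shut, and the axes are right-handed (so a half turn about x gives the same grasp; the last joint's range is limited). The gripper opens to 94 mm and grips with 3 to 60 N. Pads are 16 mm wide; open, the fingers measure 119 mm over their backs; the gripper's body (75 mm by 177 mm) begins 78 mm behind the grasp point.
Start: joints at [-1.203, 0.3, 1.521, -0, 1.321, -0.067], TCP at [0.232, -0.499, 0.224] pointing down, gripper open.
Joint ranges: [-3.03, 3.03], [-0.79, 2.21], [0.23, 2.52], [-1.04, 4.18], [0, 3.07], [-2.55, 2.55]. Speed limits (rad/s): [2.22, 2.22, 2.57, 3.14, 3.14, 3.14].

## Interface

Orientations are given as [roll, pitch, yaw] about the fixed x, y, z axes, in that order (R = Rz(yaw) Ry(pitch) Rx(roll)).
In Python, from station import ctrl, optics, models gives the robot as it stands. The module is installed in compiled form; this text tells all that it offers.
- The arm moves only by the tool arm_command, never from a script. Its argument "deltas" is a list of rows, each an object with "translation": the shift along the tool's x, y, z in units of 25 mm (1.0 is 25 mm), a list of three; "turn": the turn, a rotation vector about the tool's x, y, z in units of 5 degrees (1.0 is 5 degrees), a list of three. In form: [{"translation": [x, y, z], "turn": [rx, ry, rz]}, ...]. A call has 1 to 12 rows; each row is the pose to reach, as a shift and turn from the pose commanded when the call began, along the tool's axes at that moment; what a row does not reach only later rows make up. A row lasts 1/12 s, in which the tool goes at most 41.7 mm and 7.16 degrees, less where a joint would pass 70% of its speed; a pose out of reach is approached as far as the arm can. A call with a gripper value outside its range is refused whole. "gripper" is the finger opening in mm, from 0 to 94, set as the call begins (left out, the last holds). The fingers move at their own pace and stop on an object; "force" is the grip in N (left out, the last holds). Time passes only in rows, so rows that repeat a pose let the fingers close. It gives the time, the measured TCP pose, the force and the opening at its end, in the units of the state.
- ctrl.get_obs(): the state, without advancing time (a new reading comes with each control period).
- optics.camera(name): name is "scene" or "top"; returns the picture (384x512x3 uint8, red, green, blue); there is no depth.
- optics.get_calibration(name): a dict with "K" (3x3 intrinsics, pixels), "k1" (the pictures are not rectified: a ray, as slopes to the right and down, at radius r is drawn at 1 + k1 r^2 times it, then the intrinsics apply), "origin" and "orientation" of the camera in the world. Camera axes: x right, y down, z forward; pixel columns grow to the right and rows downward; lengths in m; the calibration is good to about 2 mm. A picture is of the moment at which its call begins. get_calibration takes no time and is no camera call.
- ctrl.hand_in(): hands the job in, once; it reports no verdict.
Trained networks look in the newest picture that a camera, given by its name, has taken for a name from the list of things; names that differ only in an ending like _2 or _b are one class to them, and where a whole thing is asked for, a point or a joint stands for the part that bears it (a point fixed in the world has none). Each returns a list of dicts, best first, with "score" (0 to 1); they miss things now and then, are a little off and sometimes report something else, mostly with a low value. They report only what shows in the picture. A call takes as long as a camera call. They do not tell look-alikes from the thing itself.
- models.look_for(target, camera): "box" ([left, top, right, bottom] in pixels, round what is visible of it).
- models.cut_out(target, camera): "pixels" (384x512 bool, what is visible of it) and "box" ([left, top, right, bottom] in pixels, round what is visible of it).
- models.mark_of(target, camera): "at" ([column, row] in pixels: a listed point, or the origin of a listed thing).
The state is a dict: "time_s": time; "qpos": joint angles; "joint_vel": joint speeds; "tau": joint torques, N m; "ee_pos": TCP position; "eef_rot": TCP orientation; "force": force on the tool from outside, world axes, zero at the start; "moment": the same for the moment, N m; "grip_width": finger opening in m.
Only numpy, scipy, OpenCV 4.12 (cv2) and the standard library are available. Lean on these libraries where they do the work, as an engineer would, in place of code of your own. Each camera call takes 0.05 s, during which the arm holds its last target.

## Working session

There is one attempt and no reset: what is moved stays moved. The work goes in short steps, Python scripts to look and compute and a tool call to move; the robot and the scene stay as the last step left them, time stands still between calls to the robot, and variables do not carry over. Pictures are saved under pics/ and viewed, and the job is handed in when it is done.

Besides the shell and the picture viewer there is one more tool, called after "Call:" as name(argument=value, ...), one argument or row to a line, values as JSON. arm_command: Moves the arm, as the interface text tells. Its arguments: {"type":"object","properties":{"deltas":{"type":"array"},"gripper":{"type":"number"},"force":{"type":"number"}},"required":["deltas"]}

```bash
mkdir -p pics; python3 - <<'E'
from station import ctrl, optics, models
import cv2
print(ctrl.get_obs(), ctrl.tip_reach)
for n in ("scene","top"):
    im=optics.camera(n); c=optics.get_calibration(n); print(n,c)
    cv2.imwrite(f"pics/{n}0.png",cv2.resize(im[:,:,::-1],(768,576),interpolation=cv2.INTER_CUBIC))
E
```

```text
{'time_s': 0.0, 'qpos': array([-1.20259934e+00,  3.00450653e-01,  1.52156785e+00,  7.54537405e-06,
        1.32068528e+00, -6.65942282e-02]), 'joint_vel': array([ 0.0002137 ,  0.00032428, -0.00061821, -0.0002402 ,  0.00014107,
        0.00217634]), 'tau': array([ 7.20371918e-04, -5.31806159e+01, -3.52735269e+01,  7.08260201e-02,
        2.45514867e-02, -6.39626455e-05]), 'ee_pos': array([ 0.23158974, -0.49860899,  0.22390313]), 'eef_rot': array([-1.64396804,  1.56968518,  1.93241396]), 'force': array([-0.33199342,  0.19646399, -0.1069944 ]), 'moment': array([-0.02621793, -0.00920224,  0.01483044]), 'grip_width': 0.09381393972977937} 0.019
scene {'K': array([[420.16814308,   0.        , 253.51967677],
       [  0.        , 420.16814308, 193.9575555 ],
       [  0.        ,   0.        ,   1.        ]]), 'k1': 0.005543767590575036, 'origin': array([ 1.0971371 , -0.04898901,  0.60877531]), 'orientation': array([-2.36501527,  0.01697036,  1.47945449])}
top {'K': array([[356.95154274,   0.        , 261.08191289],
       [  0.        , 356.95154274, 188.35339138],
       [  0.        ,   0.        ,   1.        ]]), 'k1': -0.03037822063942396, 'origin': array([ 0.4641185 , -0.02128964,  0.72855501]), 'orientation': array([-3.02501774,  0.00430663, -1.57945125])}
```

View pics/scene0.png

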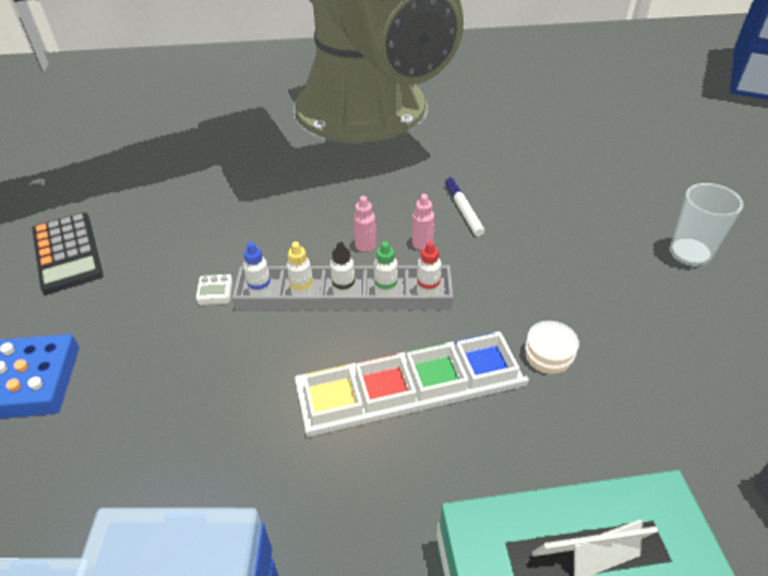

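View pics/top0.png

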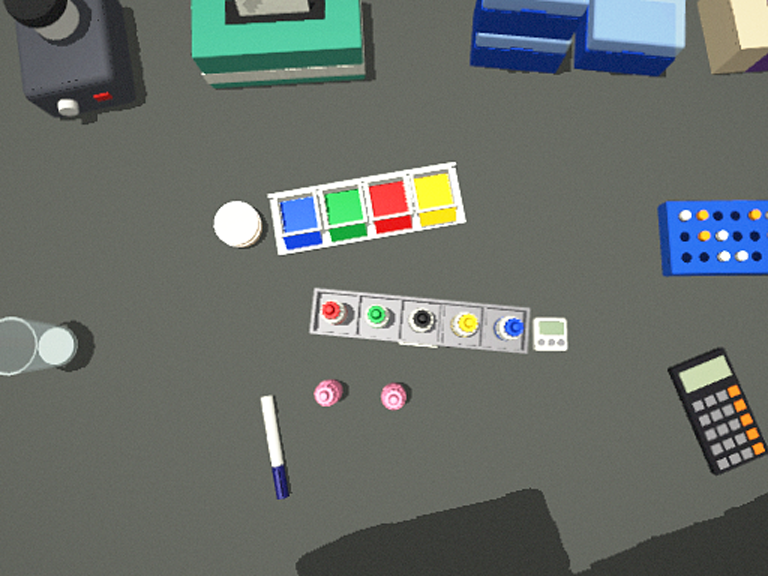

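The top picture (768x576 view) shows red (331,311), green (376,316), black (422,320), yellow (466,324) and blue (513,327) in the tray, left to right. The wells run blue (300,215), green (345,207), red (390,198) and yellow (434,190). The two pink look-alikes are at (328,393) and (393,397). I'll localise everything now.

```bash
cat > h.py <<'E'
from station import ctrl, optics, models
import numpy as np, cv2
from scipy.spatial.transform import Rotation as R
from scipy.optimize import least_squares
C={n:optics.get_calibration(n) for n in("scene","top")}
def proj(n,P):
    c=C[n]; p=(np.atleast_2d(P)-c["origin"])@R.from_euler('xyz',c["orientation"]).as_matrix()
    s=p[:,:2]/p[:,2:]; s=s*(1+c["k1"]*(s**2).sum(1,keepdims=True))
    return s*[c["K"][0,0],c["K"][1,1]]+c["K"][:2,2]
def onplane(n,uv,z):
    return least_squares(lambda q:proj(n,[q[0],q[1],z])[0]-uv,[.45,0]).x
def tri(d):
    r=least_squares(lambda P:np.concatenate([proj(n,P)[0]-uv for n,uv in d.items()]),[.45,0,.03]); return r.x,np.abs(r.fun).max()
E
python3 - <<'E'
from h import *
for n in C: optics.camera(n)
for t in ["bottle_red","bottle_green","bottle_black","bottle_yellow","bottle_blue","well_blue","well_green","well_red","well_yellow"]:
    d={}
    for n in C:
        r=models.mark_of(t,n); print(t,n,[(np.round(x["at"],1),round(x["score"],2)) for x in r[:3]], [np.round(onplane(n,x["at"],.004 if 'bott' in t else .006),4) for x in r[:2]])
        if r: d[n]=np.array(r[0]["at"])
    if len(d)==2: print("   tri",np.round(tri(d)[0],4),tri(d)[1])
E
```

```text
bottle_red scene [(array([288.6, 194.7]), 0.9)] [array([0.5141, 0.0649])]
bottle_red top [(array([222. , 209.4]), 0.74)] [array([0.5067, 0.0609])]
   tri [ 0.5073  0.064  -0.0032] 1.1268137544518595
bottle_green scene [(array([279.6, 161.9]), 0.95), (array([258.5, 192.6]), 0.61), (array([243.8, 163.9]), 0.59)] [array([0.413 , 0.0604]), array([0.5016, 0.0054])]
bottle_green top [(array([264.2, 262.2]), 0.6), (array([221.7, 256.5]), 0.48)] [array([ 0.4004, -0.0238]), array([0.4123, 0.0612])]
   tri [ 0.4017  0.0153 -0.0059] 21.0783826276936
bottle_black scene [(array([229.7, 195. ]), 0.87)] [array([ 0.5021, -0.053 ])]
bottle_black top [(array([278.8, 214.9]), 0.71)] [array([ 0.4945, -0.0543])]
   tri [ 0.4948 -0.0539 -0.0034] 0.39187491447944467
bottle_yellow scene [(array([198.9, 195.2]), 0.7)] [array([ 0.496, -0.115])]
bottle_yellow top [] []
bottle_blue scene [(array([178.4, 192.2]), 0.97)] [array([ 0.4829, -0.1566])]
bottle_blue top [(array([337.3, 217.8]), 0.81)] [array([ 0.4875, -0.1728])]
   tri [ 0.4872 -0.1635  0.0098] 3.976112173828227
well_blue scene [] []
well_blue top [(array([200.2, 141.4]), 0.72)] [array([0.648 , 0.1065])]
well_green scene [(array([293.4, 254. ]), 0.6)] [array([0.6615, 0.0511])]
well_green top [(array([227.4, 139.6]), 0.71)] [array([0.6512, 0.0501])]
   tri [ 0.654   0.0521 -0.0044] 0.4889754372644859
well_red scene [] []
well_red top [(array([259.8, 135.9]), 0.78)] [array([ 0.6584, -0.0172])]
well_yellow scene [(array([222.6, 270.3]), 0.75)] [array([ 0.6828, -0.0744])]
well_yellow top [(array([290.4, 130.7]), 0.94)] [array([ 0.6689, -0.0809])]
   tri [ 0.6729 -0.0778 -0.008 ] 1.991360769457856
```

```bash
python3 - <<'E'
from h import *
im=optics.camera("top")[:,:,::-1]; sc=optics.camera("scene")[:,:,::-1]
a=cv2.resize(im[100:280,150:370],(792,600)[0:2],interpolation=cv2.INTER_CUBIC)
cv2.imwrite("pics/topcrop.png",cv2.resize(im[100:280,160:380],None,fx=3.3,fy=3.3,interpolation=cv2.INTER_CUBIC))
cv2.imwrite("pics/scenecrop.png",cv2.resize(sc[120:295,140:360],None,fx=3.4,fy=3.4,interpolation=cv2.INTER_CUBIC))
E
```

```text
(no output)
```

View pics/topcrop.png

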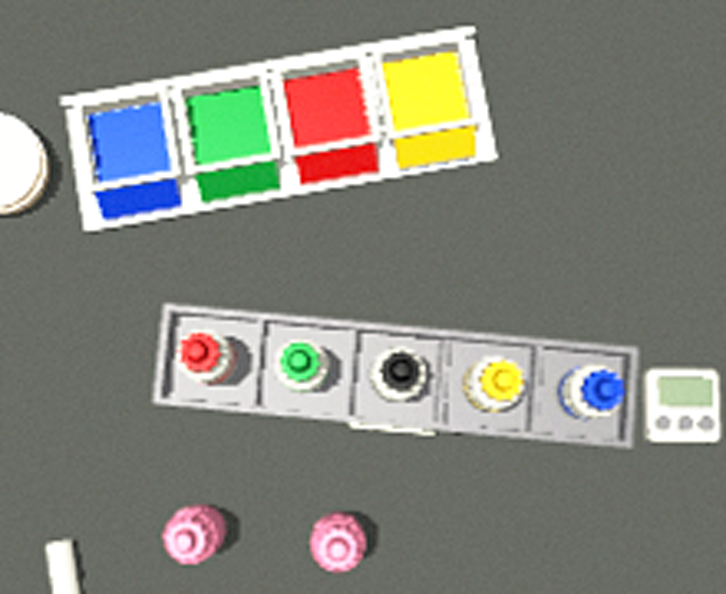

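View pics/scenecrop.png

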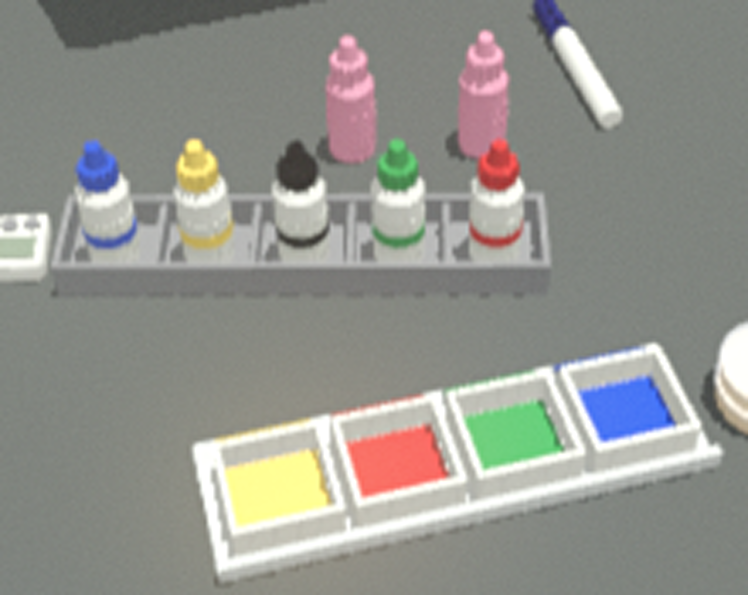

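```bash
cat >> h.py <<'E'
HUE={"red":0,"yellow":28,"green":65,"blue":110}
def cmask(im,col,smin=110):
    hsv=cv2.cvtColor(im,cv2.COLOR_RGB2HSV).astype(int)
    if col=="black": return ((hsv[...,2]<50)).astype(np.uint8)
    d=np.abs(hsv[...,0]-HUE[col]); d=np.minimum(d,180-d)
    return ((d<10)&(hsv[...,1]>smin)&(hsv[...,2]>70)).astype(np.uint8)
def blobs(m,amin=25):
    k,l,s,c=cv2.connectedComponentsWithStats(m,connectivity=4)
    return [(s[i,4],c[i],s[i,:4],l==i) for i in range(1,k) if s[i,4]>=amin]
def caps(ims,cols,near=None):
    out={}
    for col in cols:
        d={}
        for n in C:
            if n not in ims: continue
            bb=blobs(cmask(ims[n],col),12)
            for a,c,s,l in bb:
                g=onplane(n,c,.074)
                if a<400 and 0.42<g[0]<0.78 and -.25<g[1]<.2 : d.setdefault(n,[]).append((int(a),c.round(1),g.round(4)))
        out[col]=d
    return out
def wellcent(n,p,j,hp=.025):
    x,y,t=p; c=np.array([x,y])+ j*.062*np.array([-np.sin(t),np.cos(t)])
    q=np.array([[1,1],[1,-1],[-1,-1],[-1,1]])@np.array([[np.cos(t),np.sin(t)],[-np.sin(t),np.cos(t)]])
    A=proj(n,np.c_[c+q*hp,np.full(4,.009)]).astype(np.float32);B=proj(n,np.c_[c+q*.025,np.full(4,.028)]).astype(np.float32)
    ar,P=cv2.intersectConvexConvex(A,B); m=cv2.moments(P); return np.array([m["m10"],m["m01"]])/m["m00"],ar
E
python3 - <<'E'
from h import *
ims={n:optics.camera(n) for n in C}
for c,d in caps(ims,["red","green","black","yellow","blue"]).items():
    print(c,d)
E
```

```text
red {'scene': [(134, array([286.2, 168.5]), array([0.5123, 0.0576])), (28, array([285.5, 189.9]), array([0.5691, 0.048 ]))], 'top': [(213, array([262., 149.]), array([ 0.615 , -0.0215])), (107, array([220.1, 206.4]), array([0.5081, 0.0565]))]}
green {'scene': [(96, array([256.9, 168.4]), array([0.5059, 0.0025])), (332, array([290.6, 247.3]), array([0.6974, 0.0375]))], 'top': [(201, array([231.6, 154.3]), array([0.6053, 0.0355])), (98, array([250.4, 209.2]), array([0.5025, 0.0008]))]}
black {'top': [(28, array([281.2, 212.1]), array([ 0.4967, -0.0557]))]}
yellow {'scene': [(129, array([197.5, 168.9]), array([ 0.4949, -0.1099])), (29, array([200.4, 190.3]), array([ 0.5536, -0.1047]))], 'top': [(228, array([291.6, 144. ]), array([ 0.624 , -0.0771])), (118, array([311.3, 214.9]), array([ 0.491 , -0.1107]))]}
blue {'scene': [(125, array([168. , 169.1]), array([ 0.4894, -0.1659])), (25, array([172.2, 190.6]), array([ 0.5486, -0.1554])), (341, array([323.9, 239.7]), array([0.6877, 0.0929]))], 'top': [(209, array([201.8, 159.7]), array([0.5958, 0.0911])), (118, array([342.5, 217.7]), array([ 0.4853, -0.1676]))]}
```

```bash
python3 - <<'E'
from h import *
ims={n:optics.camera(n) for n in C}
J={"blue":1.5,"green":.5,"red":-.5,"yellow":-1.5}
M={}
for n in C:
    M[n]={}
    for col in J:
        bb=[b for b in blobs(cmask(ims[n],col,60),150)]
        M[n][col]=[(int(a),c.round(1)) for a,c,s,l in bb if 120<c[1]<290 and 180<c[0]<350]
    print(n,M[n])
# separate pad from label in top: pad is lighter; use model incl.
E
```

```text
scene {'blue': [(377, array([323.8, 239.7]))], 'green': [(382, array([290.4, 247.3]))], 'red': [(383, array([242.4, 151.3])), (505, array([282.6, 155.1])), (454, array([256.2, 254.9]))], 'yellow': [(152, array([197.5, 168.9])), (504, array([221.2, 262.7]))]}
top {'blue': [(477, array([198.8, 142.7])), (233, array([201.7, 159.9]))], 'green': [(492, array([228.7, 137.4])), (225, array([231.7, 154.5]))], 'red': [(500, array([258.5, 132.2])), (232, array([262. , 149.2]))], 'yellow': [(501, array([288.7, 127. ])), (235, array([291.6, 144.1]))]}
```

```bash
python3 - <<'E'
from h import *
J={"blue":1.5,"green":.5,"red":-.5,"yellow":-1.5}
M={"scene":[(323.8,239.7,377),(290.4,247.3,382),(256.2,254.9,454),(221.2,262.7,504)],"top":[(198.8,142.7,477),(228.7,137.4,492),(258.5,132.2,500),(288.7,127,501)]}
for names in (["scene"],["top"],["scene","top"]):
  for hp in(.021,.023,.025):
    f=lambda p:np.concatenate([wellcent(n,p,j,hp)[0]-np.array(m[:2]) for n in names for j,m in zip(J.values(),M[n])])
    r=least_squares(f,[.66,.01,.15],diff_step=1e-4);p=r.x
    print(names,hp,p.round(4),np.abs(r.fun).max().round(2),[int(wellcent(names[0],p,j,hp)[1]) for j in J.values()])
t=p[2]
for c,j in J.items(): print(c,(p[:2]+j*.062*np.array([-np.sin(t),np.cos(t)])).round(4))
o=ctrl.get_obs(); print(R.from_euler('xyz',o["eef_rot"]).as_matrix().round(3))
print(proj("top",[[.498,-.055,.09],[.41,.061,.09]]))
for uv in [(218.5,260.5),(262,262.5)]: print("pink",onplane("top",uv,.074))
E
```

```text
['scene'] 0.021 [0.6578 0.0172 0.1644] 0.38 [316, 347, 368, 383]
['scene'] 0.023 [0.6588 0.0168 0.1649] 0.08 [353, 386, 421, 446]
['scene'] 0.025 [0.6598 0.0162 0.1651] 0.22 [392, 427, 466, 507]
['top'] 0.021 [0.66   0.016  0.1672] 0.77 [396, 395, 393, 391]
['top'] 0.023 [0.659  0.0158 0.1672] 0.78 [455, 454, 452, 450]
['top'] 0.025 [0.6581 0.0156 0.1672] 0.34 [497, 514, 514, 494]
['scene', 'top'] 0.021 [0.6589 0.0166 0.1647] 1.06 [318, 348, 369, 385]
['scene', 'top'] 0.023 [0.6589 0.0164 0.1656] 1.04 [353, 386, 422, 446]
['scene', 'top'] 0.025 [0.6589 0.016  0.1662] 0.52 [390, 426, 464, 505]
blue [0.6435 0.1077]
green [0.6538 0.0465]
red [ 0.6641 -0.0146]
yellow [ 0.6743 -0.0758]
[[-0.     0.421 -0.907]
 [-0.    -0.907 -0.421]
 [-1.     0.     0.   ]]
[[281.3100946  210.9016208 ]
 [216.23287575 261.39378044]]
pink [0.41020872 0.05896523]
pink [ 0.4060534  -0.01962501]
```

Candidates at the top-view pixels (full resolution):
- **Bottles:** the tray holds red (220,206), green (250,209), black (281,212), yellow (311,215) and blue (342,218).
- **Look-alikes:** the network called the two pink ones at (219,260) and (262,262) "green". I reject those by colour, since they stand outside the tray. The crop confirms the choice of the real green.

Next is the helper that works out move numbers, then the approach to red.

```bash
cat > mv.py <<'E'
# usage: mv.py x y z heading
import sys
from h import *
o=ctrl.get_obs(); Rm=R.from_euler('xyz',o["eef_rot"]); p=o["ee_pos"]
x,y,z,h=map(float,sys.argv[1:5])
T=np.array([[0,np.cos(h),np.sin(h)],[0,np.sin(h),-np.cos(h)],[-1,0,0]])
print("t",o["time_s"],"pos",p.round(4),"head",np.arctan2(*Rm.as_matrix()[[1,0],1]).round(3),"w",o["grip_width"].round(4),"F",o["force"].round(1))
print("translation",(Rm.inv().apply(np.array([x,y,z])-p)/.025).round(2),"turn",np.degrees((Rm.inv()*R.from_matrix(T)).as_rotvec()/5).round(2))
E
python3 mv.py .5102 .057 .18 -.102
```

```text
Traceback (most recent call last):
  File "mv.py", line 7, in <module>
    print("t",o["time_s"],"pos",p.round(4),"head",np.arctan2(*Rm.as_matrix()[[1,0],1]).round(3),"w",o["grip_width"].round(4),"F",o["force"].round(1))
                                                                                                    ^^^^^^^^^^^^^^^^^^^^^
AttributeError: 'float' object has no attribute 'round'
```

```bash
sed -i 's/o\["grip_width"\].round(4)/round(o["grip_width"],4)/' mv.py
python3 mv.py .5102 .057 .18 -.102
```

```text
t 1.4 pos [ 0.2317 -0.4988  0.2245] head -1.136 w 0.0937 F [ 0.6 -0.1 -0.1]
translation [  1.78 -15.47 -19.47] turn [-11.85   0.     0.  ]
```

Call:
arm_command(
  deltas=[
    {"translation":[1.78,-15.47,-19.47],"turn":[-11.85,0,0]},
    {"translation":[1.78,-15.47,-19.47],"turn":[-11.85,0,0]},
    {"translation":[1.78,-15.47,-19.47],"turn":[-11.85,0,0]},
    {"translation":[1.78,-15.47,-19.47],"turn":[-11.85,0,0]},
    {"translation":[1.78,-15.47,-19.47],"turn":[-11.85,0,0]},
    {"translation":[1.78,-15.47,-19.47],"turn":[-11.85,0,0]},
    {"translation":[1.78,-15.47,-19.47],"turn":[-11.85,0,0]},
    {"translation":[1.78,-15.47,-19.47],"turn":[-11.85,0,0]},
    {"translation":[1.78,-15.47,-19.47],"turn":[-11.85,0,0]},
    {"translation":[1.78,-15.47,-19.47],"turn":[-11.85,0,0]},
    {"translation":[1.78,-15.47,-19.47],"turn":[-11.85,0,0]},
    {"translation":[1.78,-15.47,-19.47],"turn":[-11.85,0,0]},
  ],
  gripper=62,
  force=12,
)

```text
time_s: 2.4
ee_pos: [0.4556, -0.0509, 0.1889]
eef_rot: [1.429, 1.57, -0.244]
force: [1.1, -0.7, -0.3]
grip_width: 0.0622
```

```bash
python3 mv.py .5102 .057 .13 -.102
```

```text
t 2.4 pos [ 0.4556 -0.0509  0.1889] head -0.102 w 0.0622 F [ 1.1 -0.7 -0.3]
translation [ 2.36  1.73 -4.51] turn [ 0.    0.   -0.01]
```

Call:
arm_command(
  deltas=[
    {"translation":[0.6,1.73,-4.51],"turn":[0,0,0]},
    {"translation":[0.6,1.73,-4.51],"turn":[0,0,0]},
    {"translation":[0.6,1.73,-4.51],"turn":[0,0,0]},
    {"translation":[0.6,1.73,-4.51],"turn":[0,0,0]},
    {"translation":[0.6,1.73,-4.51],"turn":[0,0,0]},
    {"translation":[0.6,1.73,-4.51],"turn":[0,0,0]},
  ],
)

```text
time_s: 2.9
ee_pos: [0.5094, 0.0545, 0.1737]
eef_rot: [-1.125, 1.57, -2.797]
force: [0.2, -0.2, -0.6]
grip_width: 0.0623
```

```bash
python3 mv.py .5102 .057 .049 -.102; python3 - <<'E'
from h import *
ims={n:optics.camera(n) for n in C}
for n in C: cv2.imwrite(f"pics/a_{n}.png",cv2.resize(ims[n][90:300,140:400,::-1],None,fx=2.8,fy=2.8,interpolation=cv2.INTER_CUBIC))
E
```

```text
t 2.9 pos [0.5094 0.0545 0.1737] head -0.102 w 0.0623 F [ 0.2 -0.2 -0.6]
translation [ 4.99  0.02 -0.1 ] turn [0.01 0.   0.  ]
```

View pics/a_scene.png

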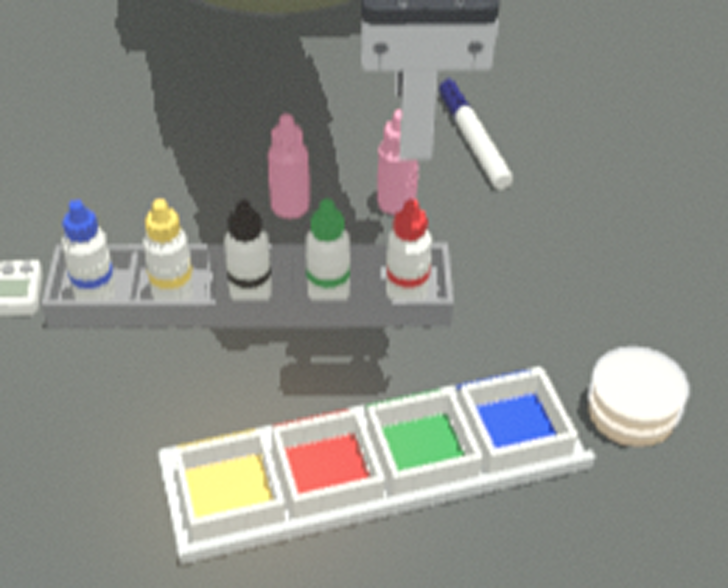

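The gripper (fingers around (415,110) in the crop) stands in line above red at (410,210), clear of the pink bottle behind. I'll lower it now.

Call:
arm_command(
  deltas=[
    {"translation":[1.2,0,0],"turn":[0,0,0]},
    {"translation":[2.4,0,0],"turn":[0,0,0]},
    {"translation":[3.4,0,0],"turn":[0,0,0]},
    {"translation":[4.2,0,0],"turn":[0,0,0]},
    {"translation":[4.7,0,0],"turn":[0,0,0]},
    {"translation":[4.9,0,0],"turn":[0,0,0]},
    {"translation":[4.9,0,0],"turn":[0,0,0]},
  ],
)

```text
time_s: 3.58
ee_pos: [0.5092, 0.054, 0.0508]
eef_rot: [-1.411, 1.57, -3.085]
force: [-0.0, -0.2, 0.4]
grip_width: 0.062
```

```bash
python3 mv.py .5102 .057 .049 -.102
```

```text
t 3.5833 pos [0.5092 0.054  0.0508] head -0.103 w 0.062 F [-0.  -0.2  0.4]
translation [ 0.07  0.03 -0.13] turn [-0.01  0.    0.01]
```

Call:
arm_command(
  deltas=[
    {"translation":[0.05,0.0,-0.1],"turn":[0,0,0]},
    {"translation":[0.05,0.0,-0.1],"turn":[0,0,0]},
    {"translation":[0.05,0.0,-0.1],"turn":[0,0,0]},
    {"translation":[0.05,0.0,-0.1],"turn":[0,0,0]},
    {"translation":[0.05,0.0,-0.1],"turn":[0,0,0]},
    {"translation":[0.05,0.0,-0.1],"turn":[0,0,0]},
    {"translation":[0.05,0.0,-0.1],"turn":[0,0,0]},
  ],
  gripper=20,
  force=12,
)

```text
time_s: 4.17
ee_pos: [0.5101, 0.0573, 0.0504]
eef_rot: [1.756, 1.57, 0.083]
force: [-1.0, -0.0, 4.6]
grip_width: 0.0299
```

```bash
python3 mv.py .6641 -.0146 .16 .166
```

```text
t 4.1667 pos [0.5101 0.0573 0.0504] head -0.102 w 0.0299 F [-1.  -0.   4.6]
translation [-4.38  6.42  2.23] turn [-3.07 -0.   -0.01]
```

Call:
arm_command(
  deltas=[
    {"translation":[-0.6,0,0],"turn":[0,0,0]},
    {"translation":[-1.6,0,0],"turn":[0,0,0]},
    {"translation":[-2.8,0,0],"turn":[0,0,0]},
    {"translation":[-3.9,0,0],"turn":[0,0,0]},
    {"translation":[-4.38,0.6,0.2],"turn":[-0.3,0,0]},
    {"translation":[-4.38,1.6,0.55],"turn":[-0.8,0,0]},
    {"translation":[-4.38,2.8,0.97],"turn":[-1.4,0,0]},
    {"translation":[-4.38,4,1.39],"turn":[-2,0,0]},
    {"translation":[-4.38,5.2,1.8],"turn":[-2.5,0,0]},
    {"translation":[-4.38,6,2.1],"turn":[-2.9,0,0]},
    {"translation":[-4.38,6.42,2.23],"turn":[-3.07,0,0]},
    {"translation":[-4.38,6.42,2.23],"turn":[-3.07,0,0]},
  ],
)

```text
time_s: 5.17
ee_pos: [0.6649, -0.0156, 0.1585]
eef_rot: [-1.688, 1.57, -3.093]
force: [-0.1, -0.2, -0.1]
grip_width: 0.0294
```

```bash
cat > look.py <<'E'
import sys
from h import *
ims={n:optics.camera(n) for n in C}
for n in C: cv2.imwrite(f"pics/{sys.argv[1]}_{n}.png",cv2.resize(ims[n][90:300,140:400,::-1],None,fx=2.8,fy=2.8,interpolation=cv2.INTER_CUBIC))
E
python3 look.py b; python3 mv.py .6641 -.0146 .057 .166
```

```text
t 5.2667 pos [ 0.6634 -0.0143  0.1589] head 0.165 w 0.0295 F [ 0.2  0.5 -0. ]
translation [4.08 0.03 0.02] turn [-0.01 -0.    0.01]
```

View pics/b_scene.png

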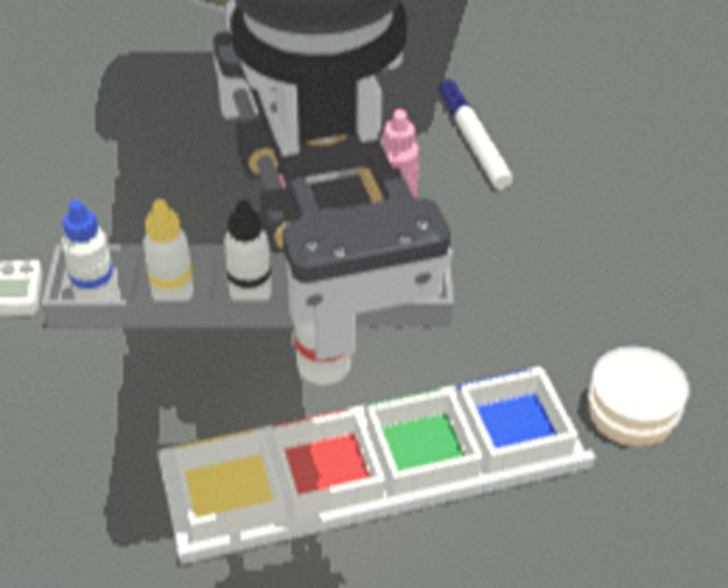

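Red is held upright at (323,350) above the red well, which is centred at about (330,465). I'll lower it with a slow end.

Call:
arm_command(
  deltas=[
    {"translation":[0.8,0.03,0.02],"turn":[0,0,0]},
    {"translation":[2.0,0.03,0.02],"turn":[0,0,0]},
    {"translation":[3.0,0.03,0.02],"turn":[0,0,0]},
    {"translation":[3.6,0.03,0.02],"turn":[0,0,0]},
    {"translation":[3.85,0.03,0.02],"turn":[0,0,0]},
    {"translation":[3.95,0.03,0.02],"turn":[0,0,0]},
    {"translation":[4.02,0.03,0.02],"turn":[0,0,0]},
    {"translation":[4.07,0.03,0.02],"turn":[0,0,0]},
    {"translation":[4.1,0.03,0.02],"turn":[0,0,0]},
    {"translation":[4.12,0.03,0.02],"turn":[0,0,0]},
  ],
)

```text
time_s: 6.1
ee_pos: [0.665, -0.0149, 0.0574]
eef_rot: [1.323, 1.57, -0.082]
force: [0.3, -0.5, 1.0]
grip_width: 0.0298
```

```bash
python3 mv.py .6641 -.0146 .0554 .166;python3 look.py c;
```

```text
t 6.1 pos [ 0.665  -0.0149  0.0574] head 0.166 w 0.0298 F [ 0.3 -0.5  1. ]
translation [ 0.08 -0.03 -0.02] turn [ 0.    0.   -0.01]
```

View pics/c_scene.png

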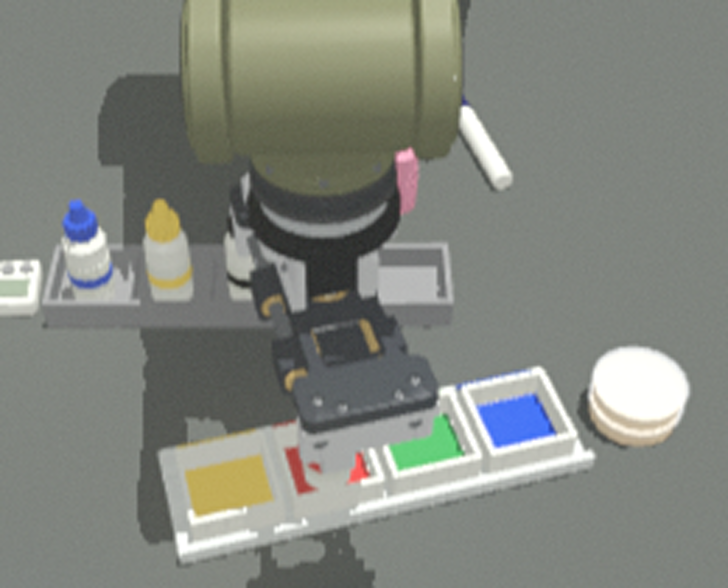

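The bottle is in the red well. I'll feel for the floor in small steps.

Call:
arm_command(
  deltas=[
    {"translation":[0.03,0,0],"turn":[0,0,0]},
    {"translation":[0.05,0,0],"turn":[0,0,0]},
    {"translation":[0.05,0,0],"turn":[0,0,0]},
  ],
)

```text
time_s: 6.45
ee_pos: [0.6648, -0.0149, 0.0555]
eef_rot: [1.324, 1.57, -0.08]
force: [-0.6, -0.1, 1.6]
grip_width: 0.0293
```

```bash
python3 mv.py .6641 -.0146 .0554 .166
```

```text
t 6.45 pos [ 0.6648 -0.0149  0.0555] head 0.166 w 0.0293 F [-0.6 -0.1  1.6]
translation [ 0.   -0.03 -0.02] turn [-0.  0. -0.]
```

Call:
arm_command(
  deltas=[
    {"translation":[0.03,0,0],"turn":[0,0,0]},
    {"translation":[0.04,0,0],"turn":[0,0,0]},
    {"translation":[0.04,0,0],"turn":[0,0,0]},
  ],
)

```text
time_s: 6.7
ee_pos: [0.6649, -0.0149, 0.0554]
eef_rot: [1.213, 1.57, -0.191]
force: [-5.0, 0.6, 10.0]
grip_width: 0.0296
```

Contact, at 10 N. I'll release and rise.

Call:
arm_command(
  deltas=[
    {"translation":[-0.02,0,0],"turn":[0,0,0]},
    {"translation":[-0.02,0,0],"turn":[0,0,0]},
    {"translation":[-0.02,0,0],"turn":[0,0,0]},
    {"translation":[-0.02,0,0],"turn":[0,0,0]},
    {"translation":[-0.02,0,0],"turn":[0,0,0]},
    {"translation":[-0.5,0,0],"turn":[0,0,0]},
    {"translation":[-1.5,0,0],"turn":[0,0,0]},
    {"translation":[-2.8,0,0],"turn":[0,0,0]},
    {"translation":[-3.8,0,0],"turn":[0,0,0]},
    {"translation":[-4.2,0,0],"turn":[0,0,0]},
    {"translation":[-4.2,0,0],"turn":[0,0,0]},
  ],
  gripper=62,
)

```text
time_s: 7.62
ee_pos: [0.6656, -0.0149, 0.1626]
eef_rot: [1.325, 1.566, -0.079]
force: [0.8, 0.0, -0.4]
grip_width: 0.062
```

```bash
python3 mv.py .5042 .0017 .16 -.102;python3 look.py d
```

```text
t 7.6167 pos [ 0.6656 -0.0149  0.1626] head 0.166 w 0.062 F [ 0.8  0.  -0.4]
translation [ 0.07 -6.26 -1.72] turn [ 3.07  0.01 -0.06]
```

View pics/d_scene.png

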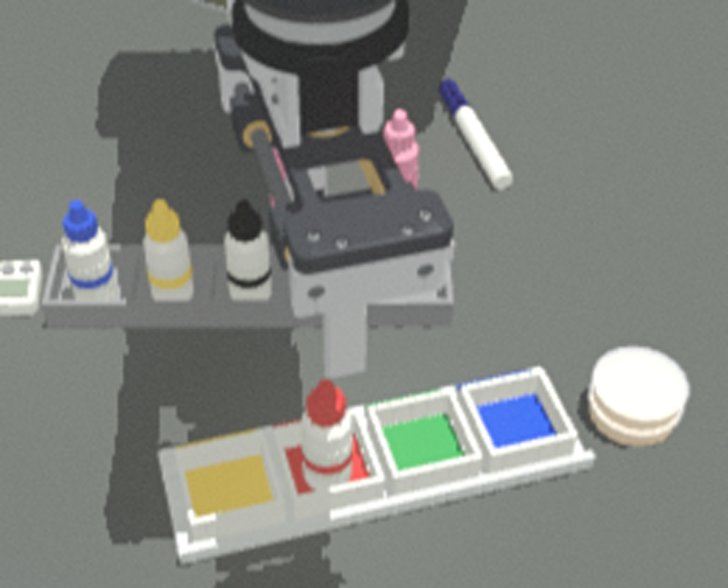

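Red stands upright in its well at (327,430). Green is next.

Call:
arm_command(
  deltas=[
    {"translation":[0,-1.2,-0.33],"turn":[0.6,0,0]},
    {"translation":[0,-2.5,-0.7],"turn":[1.3,0,0]},
    {"translation":[0,-3.8,-1.05],"turn":[1.9,0,0]},
    {"translation":[0,-5.0,-1.4],"turn":[2.5,0,0]},
    {"translation":[0,-5.9,-1.62],"turn":[2.9,0,0]},
    {"translation":[0.07,-6.26,-1.72],"turn":[3.07,0,0]},
    {"translation":[0.07,-6.26,-1.72],"turn":[3.07,0,0]},
    {"translation":[0.07,-6.26,-1.72],"turn":[3.07,0,0]},
  ],
)

```text
time_s: 8.38
ee_pos: [0.503, 0.0017, 0.1566]
eef_rot: [-1.537, 1.569, 3.074]
force: [0.0, 0.9, -0.1]
grip_width: 0.0619
```

```bash
python3 mv.py .5042 .0017 .05 -.102;python3 look.py e
```

```text
t 8.3833 pos [0.503  0.0017 0.1566] head -0.101 w 0.0619 F [ 0.   0.9 -0.1]
translation [ 4.26  0.05 -0.  ] turn [0.01 0.   0.02]
```

View pics/e_scene.png

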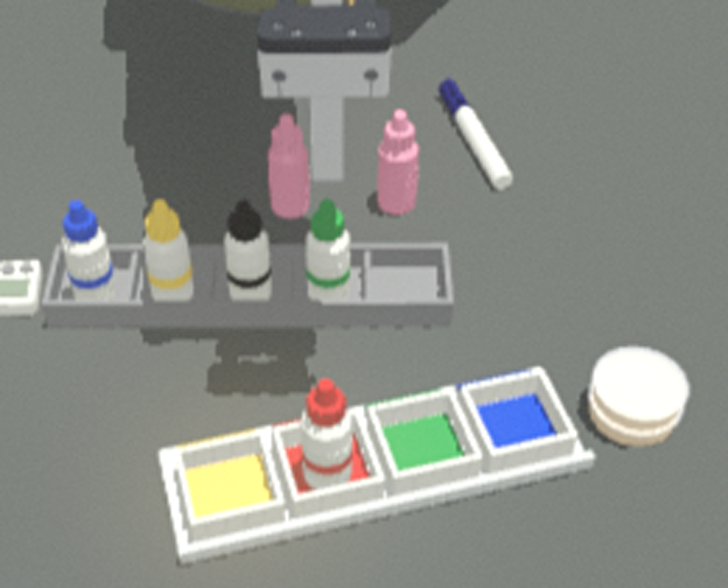

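Call:
arm_command(
  deltas=[
    {"translation":[1.2,0.05,0],"turn":[0,0,0]},
    {"translation":[2.4,0.05,0],"turn":[0,0,0]},
    {"translation":[3.4,0.05,0],"turn":[0,0,0]},
    {"translation":[4.0,0.05,0],"turn":[0,0,0]},
    {"translation":[4.22,0.05,0],"turn":[0,0,0]},
    {"translation":[4.22,0.05,0],"turn":[0,0,0]},
  ],
)

```text
time_s: 8.98
ee_pos: [0.5043, 0.0015, 0.0506]
eef_rot: [-1.543, 1.568, 3.068]
force: [-0.3, 0.1, 0.7]
grip_width: 0.0623
```

Call:
arm_command(
  deltas=[
    {"translation":[0,0,0],"turn":[0,0,0]},
    {"translation":[0,0,0],"turn":[0,0,0]},
    {"translation":[0,0,0],"turn":[0,0,0]},
    {"translation":[0,0,0],"turn":[0,0,0]},
    {"translation":[0,0,0],"turn":[0,0,0]},
    {"translation":[0,0,0],"turn":[0,0,0]},
  ],
  gripper=20,
)

```text
time_s: 9.48
ee_pos: [0.5047, 0.0015, 0.0525]
eef_rot: [1.596, 1.57, -0.077]
force: [-0.1, -0.2, 2.8]
grip_width: 0.0294
```

```bash
python3 mv.py .6538 .0465 .16 .166
```

```text
t 9.4833 pos [0.5047 0.0015 0.0525] head -0.102 w 0.0294 F [-0.1 -0.2  2.8]
translation [-4.3   5.75 -2.4 ] turn [-3.07  0.   -0.01]
```

Call:
arm_command(
  deltas=[
    {"translation":[-0.6,0,0],"turn":[0,0,0]},
    {"translation":[-1.6,0,0],"turn":[0,0,0]},
    {"translation":[-2.8,0,0],"turn":[0,0,0]},
    {"translation":[-3.9,0,0],"turn":[0,0,0]},
    {"translation":[-4.3,0.6,-0.25],"turn":[-0.3,0,0]},
    {"translation":[-4.3,1.5,-0.63],"turn":[-0.8,0,0]},
    {"translation":[-4.3,2.6,-1.09],"turn":[-1.4,0,0]},
    {"translation":[-4.3,3.7,-1.54],"turn":[-2,0,0]},
    {"translation":[-4.3,4.7,-1.96],"turn":[-2.5,0,0]},
    {"translation":[-4.3,5.4,-2.25],"turn":[-2.9,0,0]},
    {"translation":[-4.3,5.75,-2.4],"turn":[-3.07,0,0]},
    {"translation":[-4.3,5.75,-2.4],"turn":[-3.07,0,0]},
  ],
)

```text
time_s: 10.48
ee_pos: [0.6545, 0.0472, 0.1588]
eef_rot: [-1.852, 1.57, 3.028]
force: [0.0, -0.6, -1.0]
grip_width: 0.0297
```

```bash
python3 look.py f; python3 mv.py .6538 .0465 .0565 .166
```

```text
t 10.5833 pos [0.6532 0.0466 0.1591] head 0.165 w 0.0298 F [ 0.1  0.4 -0. ]
translation [4.1  0.03 0.01] turn [-0.01 -0.    0.01]
```

View pics/f_scene.png

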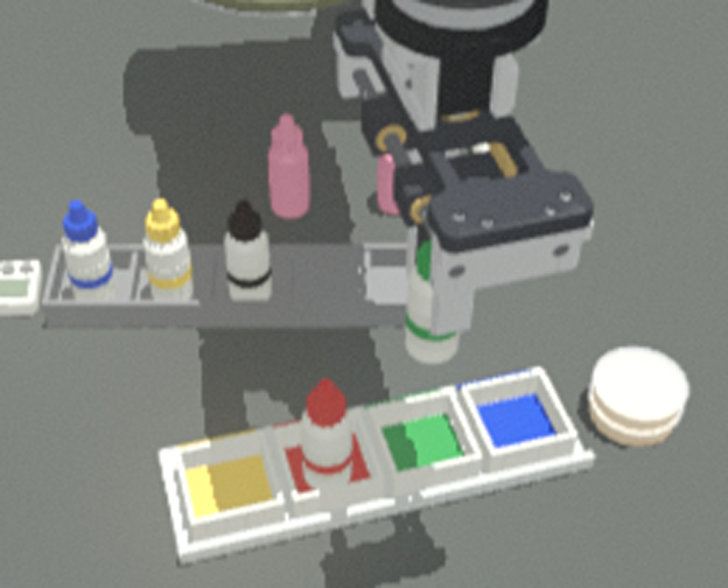

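Green is held upright at (432,320), above the green well at (425,440). Lowering.

Call:
arm_command(
  deltas=[
    {"translation":[0.8,0.03,-0.05],"turn":[0,0,0]},
    {"translation":[2.0,0.03,-0.05],"turn":[0,0,0]},
    {"translation":[3.0,0.03,-0.05],"turn":[0,0,0]},
    {"translation":[3.6,0.03,-0.05],"turn":[0,0,0]},
    {"translation":[3.85,0.03,-0.05],"turn":[0,0,0]},
    {"translation":[3.95,0.03,-0.05],"turn":[0,0,0]},
    {"translation":[4.02,0.03,-0.05],"turn":[0,0,0]},
    {"translation":[4.06,0.03,-0.05],"turn":[0,0,0]},
    {"translation":[4.09,0.03,-0.05],"turn":[0,0,0]},
    {"translation":[4.12,0.03,-0.05],"turn":[0,0,0]},
    {"translation":[4.12,0.03,-0.05],"turn":[0,0,0]},
  ],
)

```text
time_s: 11.5
ee_pos: [0.6544, 0.048, 0.0574]
eef_rot: [1.395, 1.57, -0.01]
force: [-1.2, -0.6, 3.7]
grip_width: 0.0299
```

Call:
arm_command(
  deltas=[
    {"translation":[0.02,0,0],"turn":[0,0,0]},
    {"translation":[0.03,0,0],"turn":[0,0,0]},
    {"translation":[0.03,0,0],"turn":[0,0,0]},
  ],
)

```text
time_s: 11.75
ee_pos: [0.6545, 0.048, 0.0574]
eef_rot: [1.343, 1.569, -0.061]
force: [-4.3, -1.7, 11.5]
grip_width: 0.0298
```

Contact. I'll release and rise.

Call:
arm_command(
  deltas=[
    {"translation":[-0.02,0,0],"turn":[0,0,0]},
    {"translation":[-0.02,0,0],"turn":[0,0,0]},
    {"translation":[-0.02,0,0],"turn":[0,0,0]},
    {"translation":[-0.02,0,0],"turn":[0,0,0]},
    {"translation":[-0.02,0,0],"turn":[0,0,0]},
    {"translation":[-0.5,0,0],"turn":[0,0,0]},
    {"translation":[-1.5,0,0],"turn":[0,0,0]},
    {"translation":[-2.8,0,0],"turn":[0,0,0]},
    {"translation":[-3.8,0,0],"turn":[0,0,0]},
    {"translation":[-4.2,0,0],"turn":[0,0,0]},
    {"translation":[-4.2,0,0],"turn":[0,0,0]},
  ],
  gripper=62,
)

```text
time_s: 12.67
ee_pos: [0.6551, 0.048, 0.164]
eef_rot: [1.427, 1.566, 0.022]
force: [0.9, -0.2, -0.7]
grip_width: 0.0621
```

```bash
python3 mv.py .493 -.1103 .165 -.102;python3 look.py g
```

```text
t 12.6667 pos [0.6551 0.048  0.164 ] head 0.166 w 0.0621 F [ 0.9 -0.2 -0.7]
translation [-0.07 -7.44  5.17] turn [ 3.07  0.   -0.06]
```

View pics/g_scene.png

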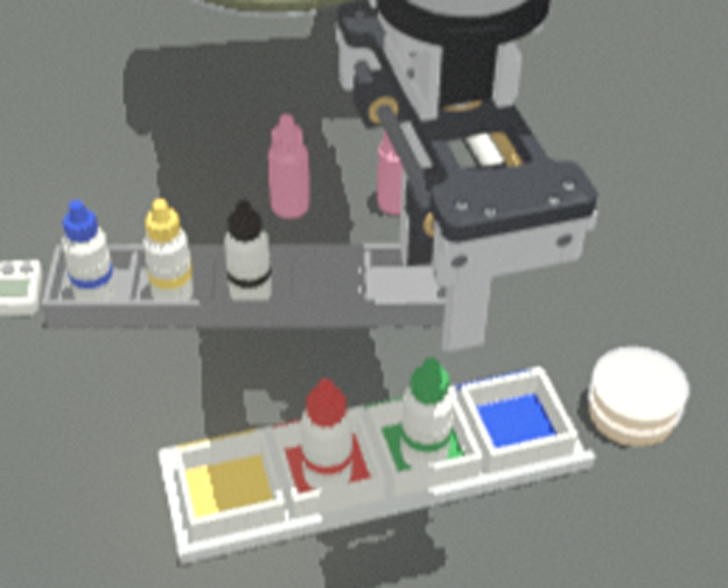

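Green stands in its well at (430,410). Yellow is next.

Call:
arm_command(
  deltas=[
    {"translation":[0,-0.8,0.56],"turn":[0.4,0,0]},
    {"translation":[0,-1.8,1.25],"turn":[0.8,0,0]},
    {"translation":[0,-2.9,2.0],"turn":[1.3,0,0]},
    {"translation":[0,-4.0,2.8],"turn":[1.8,0,0]},
    {"translation":[0,-5.1,3.55],"turn":[2.2,0,0]},
    {"translation":[0,-6.2,4.3],"turn":[2.6,0,0]},
    {"translation":[0,-7.0,4.9],"turn":[2.9,0,0]},
    {"translation":[0,-7.44,5.17],"turn":[3.07,0,0]},
    {"translation":[0,-7.44,5.17],"turn":[3.07,0,0]},
    {"translation":[0,-7.44,5.17],"turn":[3.07,0,0]},
  ],
)

```text
time_s: 13.6
ee_pos: [0.4921, -0.11, 0.1602]
eef_rot: [-1.981, 1.57, 2.629]
force: [-0.2, -0.3, 0.2]
grip_width: 0.0616
```

```bash
python3 look.py i;python3 mv.py .493 -.1103 .0505 -.102
```

```text
t 13.7 pos [ 0.4927 -0.1095  0.1603] head -0.101 w 0.0618 F [0.1 0.2 0.8]
translation [4.39 0.02 0.03] turn [ 0.02 -0.    0.01]
```

View pics/i_scene.png

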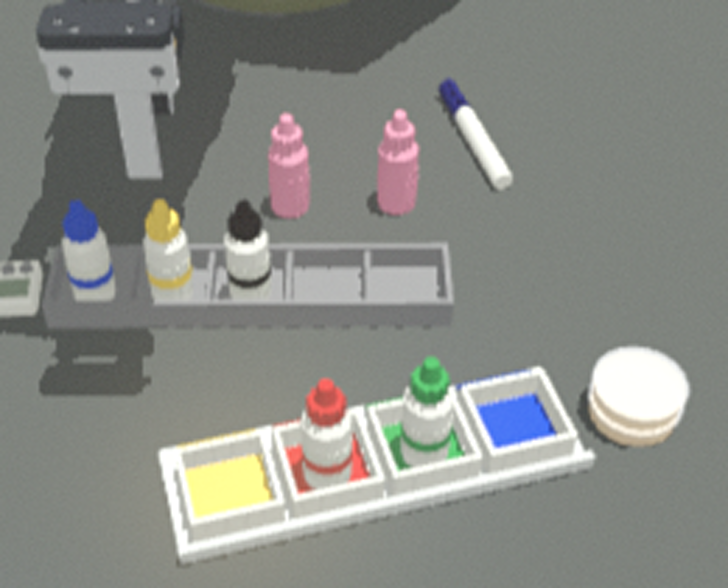

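Call:
arm_command(
  deltas=[
    {"translation":[1.2,0.02,0.03],"turn":[0,0,0]},
    {"translation":[2.4,0.02,0.03],"turn":[0,0,0]},
    {"translation":[3.5,0.02,0.03],"turn":[0,0,0]},
    {"translation":[4.1,0.02,0.03],"turn":[0,0,0]},
    {"translation":[4.35,0.02,0.03],"turn":[0,0,0]},
    {"translation":[4.37,0.02,0.03],"turn":[0,0,0]},
  ],
)

```text
time_s: 14.2
ee_pos: [0.4924, -0.1102, 0.0502]
eef_rot: [-1.778, 1.568, 2.833]
force: [-0.1, -0.2, 0.5]
grip_width: 0.062
```

Call:
arm_command(
  deltas=[
    {"translation":[0,0,0],"turn":[0,0,0]},
    {"translation":[0,0,0],"turn":[0,0,0]},
    {"translation":[0,0,0],"turn":[0,0,0]},
    {"translation":[0,0,0],"turn":[0,0,0]},
    {"translation":[0,0,0],"turn":[0,0,0]},
    {"translation":[0,0,0],"turn":[0,0,0]},
  ],
  gripper=20,
)

```text
time_s: 14.7
ee_pos: [0.4927, -0.1111, 0.052]
eef_rot: [1.41, 1.57, -0.263]
force: [-0.5, -0.8, 3.2]
grip_width: 0.0294
```

```bash
python3 mv.py .6743 -.0758 .16 .166
```

```text
t 14.7 pos [ 0.4927 -0.1111  0.052 ] head -0.102 w 0.0294 F [-0.5 -0.8  3.2]
translation [-4.32  7.09 -2.14] turn [-3.07  0.   -0.01]
```

Call:
arm_command(
  deltas=[
    {"translation":[-0.7,0,0],"turn":[0,0,0]},
    {"translation":[-1.9,0,0],"turn":[0,0,0]},
    {"translation":[-3.2,0,0],"turn":[0,0,0]},
    {"translation":[-4.2,0.2,-0.06],"turn":[0,0,0]},
    {"translation":[-4.32,0.9,-0.27],"turn":[-0.4,0,0]},
    {"translation":[-4.32,2.0,-0.6],"turn":[-0.9,0,0]},
    {"translation":[-4.32,3.2,-0.97],"turn":[-1.4,0,0]},
    {"translation":[-4.32,4.5,-1.36],"turn":[-2,0,0]},
    {"translation":[-4.32,5.7,-1.72],"turn":[-2.5,0,0]},
    {"translation":[-4.32,6.6,-2.0],"turn":[-2.9,0,0]},
    {"translation":[-4.32,7.09,-2.14],"turn":[-3.07,0,0]},
    {"translation":[-4.32,7.09,-2.14],"turn":[-3.07,0,0]},
  ],
)

```text
time_s: 15.7
ee_pos: [0.6756, -0.0751, 0.1585]
eef_rot: [-2.074, 1.57, 2.806]
force: [0.2, -0.1, -1.2]
grip_width: 0.0297
```

```bash
python3 look.py k; python3 mv.py .6743 -.0758 .0565 .166
```

```text
t 15.8 pos [ 0.6738 -0.0758  0.1589] head 0.166 w 0.0295 F [ 0.1 -0.4 -0.2]
translation [4.1  0.02 0.  ] turn [-0.   -0.    0.01]
```

View pics/k_scene.png

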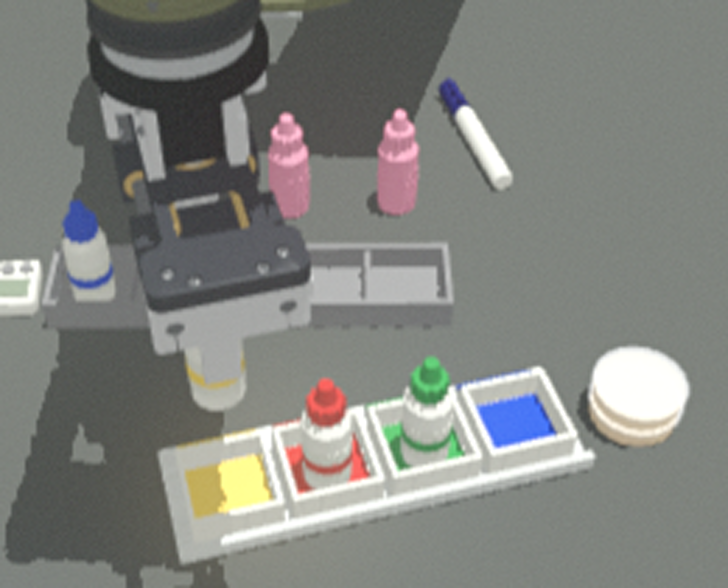

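Yellow is held upright at (217,380), above the yellow well at (230,485). Lowering.

Call:
arm_command(
  deltas=[
    {"translation":[0.8,0.02,0],"turn":[0,0,0]},
    {"translation":[2.0,0.02,0],"turn":[0,0,0]},
    {"translation":[3.0,0.02,0],"turn":[0,0,0]},
    {"translation":[3.6,0.02,0],"turn":[0,0,0]},
    {"translation":[3.85,0.02,0],"turn":[0,0,0]},
    {"translation":[3.95,0.02,0],"turn":[0,0,0]},
    {"translation":[4.02,0.02,0],"turn":[0,0,0]},
    {"translation":[4.06,0.02,0],"turn":[0,0,0]},
    {"translation":[4.09,0.02,0],"turn":[0,0,0]},
    {"translation":[4.11,0.02,0],"turn":[0,0,0]},
    {"translation":[4.11,0.02,0],"turn":[0,0,0]},
  ],
)

```text
time_s: 16.72
ee_pos: [0.6749, -0.0757, 0.0573]
eef_rot: [1.264, 1.57, -0.141]
force: [0.3, 0.8, -1.2]
grip_width: 0.0297
```

Call:
arm_command(
  deltas=[
    {"translation":[0.02,0,0],"turn":[0,0,0]},
    {"translation":[0.03,0,0],"turn":[0,0,0]},
    {"translation":[0.03,0,0],"turn":[0,0,0]},
  ],
)

```text
time_s: 16.97
ee_pos: [0.675, -0.0758, 0.057]
eef_rot: [1.165, 1.57, -0.24]
force: [-2.6, -0.6, 6.2]
grip_width: 0.0298
```

Contact. I'll release and rise.

Call:
arm_command(
  deltas=[
    {"translation":[0.0,0,0],"turn":[0,0,0]},
    {"translation":[0.0,0,0],"turn":[0,0,0]},
    {"translation":[0,0,0],"turn":[0,0,0]},
    {"translation":[0,0,0],"turn":[0,0,0]},
    {"translation":[0,0,0],"turn":[0,0,0]},
    {"translation":[-0.5,0,0],"turn":[0,0,0]},
    {"translation":[-1.5,0,0],"turn":[0,0,0]},
    {"translation":[-2.8,0,0],"turn":[0,0,0]},
    {"translation":[-3.8,0,0],"turn":[0,0,0]},
    {"translation":[-4.2,0,0],"turn":[0,0,0]},
    {"translation":[-4.2,0,0],"turn":[0,0,0]},
  ],
  gripper=62,
)

```text
time_s: 17.88
ee_pos: [0.6757, -0.0759, 0.1645]
eef_rot: [1.244, 1.566, -0.161]
force: [0.5, -0.8, -0.1]
grip_width: 0.0622
```

```bash
python3 mv.py .4873 -.1667 .16 -.102;python3 look.py l
```

```text
t 17.8833 pos [ 0.6757 -0.0759  0.1645] head 0.166 w 0.0622 F [ 0.5 -0.8 -0.1]
translation [ 0.14 -8.03  2.34] turn [ 3.07  0.01 -0.06]
```

View pics/l_scene.png

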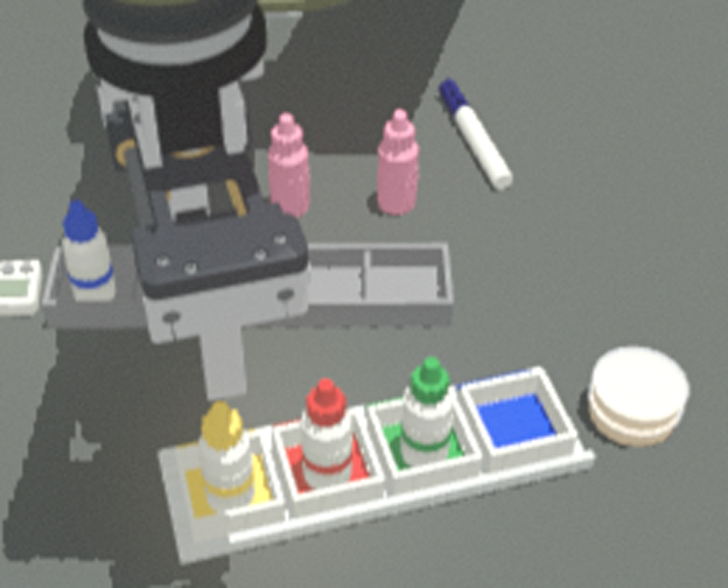

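Yellow stands in its well at (225,455). Blue is last.

Call:
arm_command(
  deltas=[
    {"translation":[0,-0.9,0.26],"turn":[0.4,0,0]},
    {"translation":[0,-2.0,0.58],"turn":[0.8,0,0]},
    {"translation":[0,-3.2,0.93],"turn":[1.3,0,0]},
    {"translation":[0,-4.4,1.28],"turn":[1.8,0,0]},
    {"translation":[0,-5.6,1.63],"turn":[2.2,0,0]},
    {"translation":[0,-6.7,1.95],"turn":[2.6,0,0]},
    {"translation":[0,-7.6,2.2],"turn":[2.9,0,0]},
    {"translation":[0,-8.03,2.34],"turn":[3.07,0,0]},
    {"translation":[0,-8.03,2.34],"turn":[3.07,0,0]},
    {"translation":[0,-8.03,2.34],"turn":[3.07,0,0]},
  ],
)

```text
time_s: 18.82
ee_pos: [0.4867, -0.1665, 0.1605]
eef_rot: [-2.075, 1.57, 2.536]
force: [0.1, -0.8, 0.2]
grip_width: 0.0616
```

```bash
python3 look.py m;python3 mv.py .4873 -.1667 .0505 -.102
```

```text
t 18.9167 pos [ 0.4872 -0.1661  0.1606] head -0.101 w 0.0622 F [-0.3  0.8 -0. ]
translation [4.4  0.01 0.02] turn [ 0.02 -0.    0.  ]
```

View pics/m_scene.png

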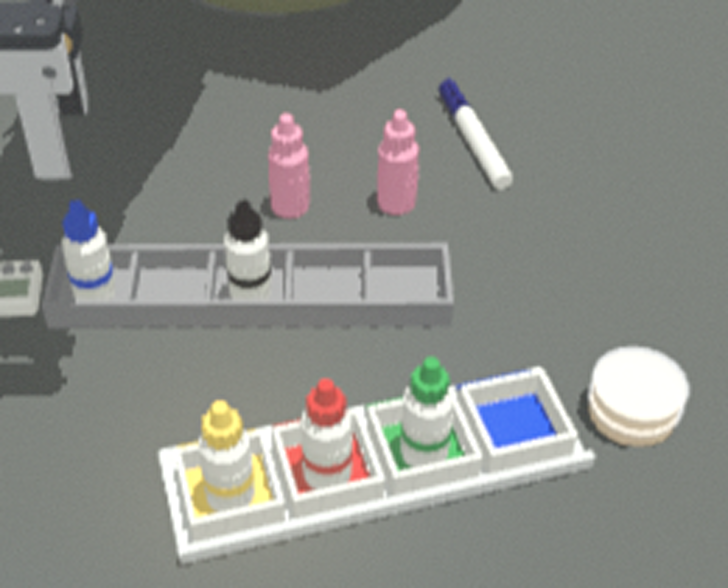

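Call:
arm_command(
  deltas=[
    {"translation":[1.2,0.01,0.02],"turn":[0,0,0]},
    {"translation":[2.4,0.01,0.02],"turn":[0,0,0]},
    {"translation":[3.5,0.01,0.02],"turn":[0,0,0]},
    {"translation":[4.1,0.01,0.02],"turn":[0,0,0]},
    {"translation":[4.35,0.01,0.02],"turn":[0,0,0]},
    {"translation":[4.37,0.01,0.02],"turn":[0,0,0]},
  ],
)

```text
time_s: 19.42
ee_pos: [0.4867, -0.1665, 0.0504]
eef_rot: [-1.893, 1.568, 2.718]
force: [0.3, 0.9, 0.8]
grip_width: 0.0618
```

Call:
arm_command(
  deltas=[
    {"translation":[0,0,0],"turn":[0,0,0]},
    {"translation":[0,0,0],"turn":[0,0,0]},
    {"translation":[0,0,0],"turn":[0,0,0]},
    {"translation":[0,0,0],"turn":[0,0,0]},
    {"translation":[0,0,0],"turn":[0,0,0]},
    {"translation":[0,0,0],"turn":[0,0,0]},
  ],
  gripper=20,
)

```text
time_s: 19.92
ee_pos: [0.4868, -0.1673, 0.0522]
eef_rot: [1.301, 1.57, -0.372]
force: [-0.8, 1.0, 3.0]
grip_width: 0.03
```

```bash
python3 mv.py .6435 .1077 .175 .166
```

```text
t 19.9167 pos [ 0.4868 -0.1673  0.0522] head -0.102 w 0.03 F [-0.8  1.   3. ]
translation [ -4.91   5.12 -11.58] turn [-3.07  0.   -0.01]
```

Call:
arm_command(
  deltas=[
    {"translation":[-0.7,0,0],"turn":[0,0,0]},
    {"translation":[-1.9,0,0],"turn":[0,0,0]},
    {"translation":[-3.2,0,0],"turn":[0,0,0]},
    {"translation":[-4.4,0,0],"turn":[0,0,0]},
    {"translation":[-4.91,0.3,-0.68],"turn":[-0.1,0,0]},
    {"translation":[-4.91,0.8,-1.81],"turn":[-0.4,0,0]},
    {"translation":[-4.91,1.35,-3.05],"turn":[-0.8,0,0]},
    {"translation":[-4.91,1.9,-4.3],"turn":[-1.1,0,0]},
    {"translation":[-4.91,2.45,-5.54],"turn":[-1.5,0,0]},
    {"translation":[-4.91,3.0,-6.8],"turn":[-1.8,0,0]},
    {"translation":[-4.91,3.4,-7.7],"turn":[-2.0,0,0]},
    {"translation":[-4.91,3.6,-8.14],"turn":[-2.2,0,0]},
  ],
)

```text
time_s: 20.92
ee_pos: [0.5976, 0.0287, 0.1743]
eef_rot: [3.042, 1.57, 1.565]
force: [-0.1, 0.1, 0.1]
grip_width: 0.0297
```

```bash
python3 mv.py .6435 .1077 .16 .166
```

```text
t 20.9167 pos [0.5976 0.0287 0.1743] head 0.093 w 0.0297 F [-0.1  0.1  0.1]
translation [ 0.57  2.12 -2.97] turn [-0.83 -0.   -0.  ]
```

Call:
arm_command(
  deltas=[
    {"translation":[0,0.5,-0.7],"turn":[-0.2,0,0]},
    {"translation":[0,1.1,-1.6],"turn":[-0.5,0,0]},
    {"translation":[0.1,1.7,-2.4],"turn":[-0.7,0,0]},
    {"translation":[0.3,2.0,-2.85],"turn":[-0.83,0,0]},
    {"translation":[0.5,2.12,-2.97],"turn":[-0.83,0,0]},
    {"translation":[0.5,2.12,-2.97],"turn":[-0.83,0,0]},
    {"translation":[0.5,2.12,-2.97],"turn":[-0.83,0,0]},
  ],
)

```text
time_s: 21.5
ee_pos: [0.6424, 0.1038, 0.1614]
eef_rot: [-1.471, 1.569, -2.88]
force: [-0.1, 0.4, -0.3]
grip_width: 0.0294
```

```bash
python3 look.py n; python3 mv.py .6435 .1077 .0568 .166
```

```text
t 21.6 pos [0.6427 0.1036 0.1623] head 0.161 w 0.0297 F [ 0.9 -0.2 -1. ]
translation [ 4.22  0.06 -0.16] turn [-0.06  0.   -0.  ]
```

View pics/n_scene.png

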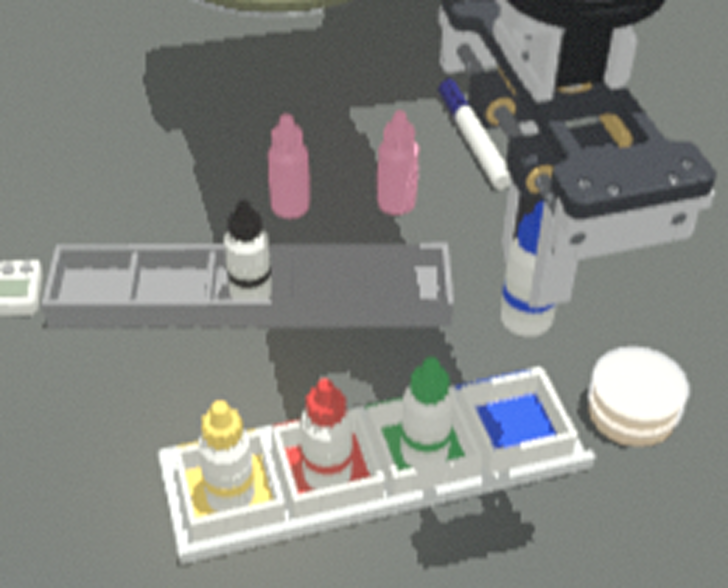

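Blue is held upright at (528,290), about 4 mm to the side of the well centre. I'll correct that on the way down.

Call:
arm_command(
  deltas=[
    {"translation":[0.8,0.06,-0.16],"turn":[-0.06,0,0]},
    {"translation":[2.0,0.06,-0.16],"turn":[-0.06,0,0]},
    {"translation":[3.0,0.06,-0.16],"turn":[-0.06,0,0]},
    {"translation":[3.7,0.06,-0.16],"turn":[-0.06,0,0]},
    {"translation":[3.95,0.06,-0.16],"turn":[-0.06,0,0]},
    {"translation":[4.05,0.06,-0.16],"turn":[-0.06,0,0]},
    {"translation":[4.12,0.06,-0.16],"turn":[-0.06,0,0]},
    {"translation":[4.16,0.06,-0.16],"turn":[-0.06,0,0]},
    {"translation":[4.19,0.06,-0.16],"turn":[-0.06,0,0]},
    {"translation":[4.21,0.06,-0.16],"turn":[-0.06,0,0]},
    {"translation":[4.21,0.06,-0.16],"turn":[-0.06,0,0]},
  ],
)

```text
time_s: 22.52
ee_pos: [0.644, 0.1091, 0.0573]
eef_rot: [1.544, 1.57, 0.141]
force: [0.7, 0.1, 0.6]
grip_width: 0.0296
```

Call:
arm_command(
  deltas=[
    {"translation":[0.02,0,0],"turn":[0,0,0]},
    {"translation":[0.03,0,0],"turn":[0,0,0]},
    {"translation":[0.03,0,0],"turn":[0,0,0]},
  ],
)

```text
time_s: 22.77
ee_pos: [0.644, 0.1091, 0.0572]
eef_rot: [1.47, 1.57, 0.067]
force: [-3.8, -0.9, 7.4]
grip_width: 0.0294
```

Contact. I'll release and rise.

Call:
arm_command(
  deltas=[
    {"translation":[0.0,0,0],"turn":[0,0,0]},
    {"translation":[0.0,0,0],"turn":[0,0,0]},
    {"translation":[0,0,0],"turn":[0,0,0]},
    {"translation":[0,0,0],"turn":[0,0,0]},
    {"translation":[0,0,0],"turn":[0,0,0]},
    {"translation":[-0.5,0,0],"turn":[0,0,0]},
    {"translation":[-1.5,0,0],"turn":[0,0,0]},
    {"translation":[-2.8,0,0],"turn":[0,0,0]},
    {"translation":[-3.8,0,0],"turn":[0,0,0]},
    {"translation":[-4.6,0,0],"turn":[0,0,0]},
    {"translation":[-4.8,0,0],"turn":[0,0,0]},
  ],
  gripper=62,
)

```text
time_s: 23.68
ee_pos: [0.6449, 0.1092, 0.1809]
eef_rot: [1.519, 1.565, 0.116]
force: [0.3, -0.8, 0.8]
grip_width: 0.0618
```

Call:
arm_command(
  deltas=[
    {"translation":[-0.3,-1,-1],"turn":[0,0,0]},
    {"translation":[-0.6,-2,-2],"turn":[0,0,0]},
    {"translation":[-0.8,-3,-3],"turn":[0,0,0]},
    {"translation":[-0.8,-4,-4],"turn":[0,0,0]},
    {"translation":[-0.8,-5,-5],"turn":[0,0,0]},
    {"translation":[-0.8,-6,-6],"turn":[0,0,0]},
    {"translation":[-0.8,-6.5,-6.5],"turn":[0,0,0]},
    {"translation":[-0.8,-6.5,-6.5],"turn":[0,0,0]},
  ],
)

```text
time_s: 24.35
ee_pos: [0.454, 0.2438, 0.1959]
eef_rot: [-1.911, 1.57, 2.972]
force: [-0.4, -0.9, 0.8]
grip_width: 0.062
```

```bash
python3 look.py z; python3 - <<'E'
from h import *
ims={n:optics.camera(n) for n in C}
W={"blue":(.6435,.1077),"green":(.6538,.0465),"red":(.6641,-.0146),"yellow":(.6743,-.0758)}
for c,w in W.items():
    for n in C:
        m=cmask(ims[n],c); e=proj(n,[*w,.083])[0]
        print(c,n,"expected",e.round(1),[(int(a),k.round(1),(onplane(n,k,.083)-w).round(4)) for a,k,s,l in blobs(m,20) if np.hypot(*(k-e))<14])
E
```

```text
blue scene expected [327.7 214.7] [(167, array([328.6, 218.1]), array([ 0.0074, -0.0001]))]
blue top expected [192.4 133.5] [(115, array([192.5, 134.5]), array([-0.0019, -0.0003]))]
green scene expected [292.2 222.4] [(147, array([293.1, 225.6]), array([0.0071, 0.0003]))]
green top expected [225.3 127.8] [(109, array([225. , 128.6]), array([-0.0015,  0.0004])), (214, array([230., 140.]), array([-0.0233, -0.0089]))]
red scene expected [255.8 230.2] [(170, array([256. , 233.7]), array([ 0.0073, -0.0004]))]
red top expected [258.1 122.1] [(358, array([258.2, 130.9]), array([-0.0168, -0.0002]))]
yellow scene expected [218.1 238.3] [(154, array([218.5, 242.3]), array([0.0081, 0.0004]))]
yellow top expected [290.8 116.5] [(125, array([291. , 117.5]), array([-0.002 , -0.0003]))]
```

View pics/z_scene.png

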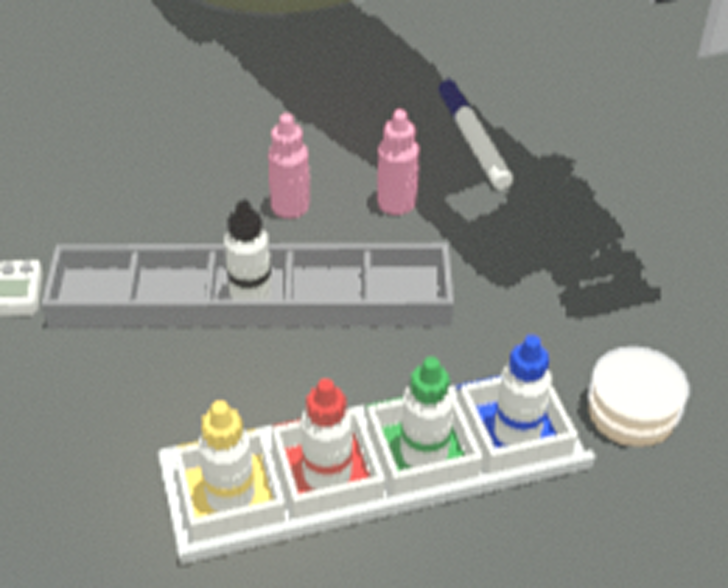

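View pics/z_top.png

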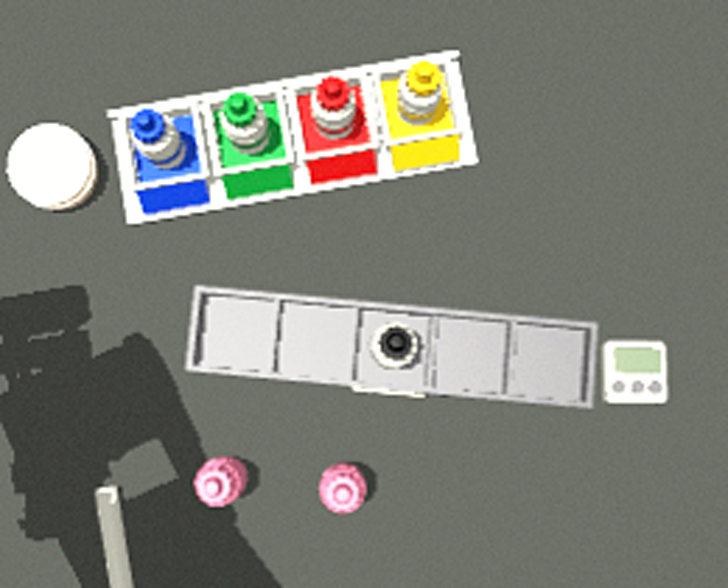

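All four bottles stand upright and centred in the matching wells: yellow (221,455), red (325,435), green (430,410) and blue (525,390) in the scene crop. Black is still in the middle cell and the arm is clear, so I'll hand in.

```bash
python3 -c "
from station import ctrl
print(ctrl.hand_in())"
```

```text
the job is handed in; nothing more can be done
None
```

I moved the red, green, yellow and blue bottles from the tray into the wells of their own colours. Each was lowered slowly until its base touched the floor (about 6–12 N), then released. The job was handed in at about 24.5 s of the 88 s allowed.

**Last checks:**
- **Both pictures:** all four bottles stand upright in their matching wells. The black bottle is still in the middle cell, the two pink look-alikes have not moved, and the arm is clear.
- **Cap positions, top camera:** blue, green and yellow are within about 2 mm of their well centres. The red reading was spoiled because the cap merged with the red pad, so I judged it by eye and from the scene camera.
- **Cap positions, scene camera:** all four read about 7–8 mm off in x. That is mostly because the check assumed a height above the cap's middle, and this camera also read a few mm high in x from the start.

The network labelled the two pink bottles as green at first; I rejected those by colour.

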